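Uncap the sugar-pearl canister and file its cap in the cap rack

TASK

Lift the red cap off the open-necked sugar-pearl canister and lean it squarely on the middle of the sloping wooden prop, resting against the prop's lip, and let go of it there. Then take it again another way and stand it on edge in the free front slot of the white cap rack, next to the yellow cap. Set the cap down rather than dropping it, leave the canister standing where it is and everything else undisturbed.

Things in the scene. Friction and masses are not known exactly. Their poses are not given: they have to be found in the camera images.
- canister: White square canister, 54 x 54 mm, with a red band, standing upright and loose on the table; 60 mm high body, then a 50 x 50 mm open neck up to z = 74 mm. Its walls are parallel to its x and y. Origin: centre of the underside. About 0.4 kg.
- cap: Loose red square cap, 60 x 60 x 16 mm: a 3 mm top plate with a 3 mm thick skirt, open below. It sits over the canister's neck with 2 mm play each side, not fastened; sides parallel to its x and y, z out of its closed top. Origin: centre of its open underside (at the start 61 mm above the table). About 35 g.
- cap_center (a point): Centre of the red cap's volume: 8 mm from its open underside along its z.
- prop: Fixed sloping wooden prop: a 40 mm wide board (along its y) that faces the robot (prop's -x) and rises at 45 degrees towards +x, with a lip at its foot standing 14 mm off the board. A centred cap overhangs 10 mm each side. Base 100 x 40 x 8 mm; board's top edge z = 67 mm; inner corner of board and lip at x = -25, z = 22 mm. Origin: centre of the underside, z up.
- prop_seat (a point): Where the cap's centre lies when the cap is flat on the prop's board with one edge against the lip: x = -9.5 mm, z = 49 mm in the prop's frame.
- rack: Fixed white cap rack: base 94 x 44 x 8 mm and four upright walls, 4 mm thick, 44 mm wide (along its y), tops at z = 32 mm, making two 22 mm wide slots along y, open above and at the ends, centred at x = -22 mm (front, nearer the robot, free) and x = +22 mm (rear, holds the yellow cap). Origin: centre of the underside, z up.
- rack_slot (a point): Middle of the floor of the free front slot (8 mm above the table).
- spare_cap: Yellow cap of the same size, standing on edge in the rear slot of the rack. Bystander.
- green_tin: Closed white canister with green band and green cap, 60 mm square, 76 mm high. Bystander. Origin: centre of the underside.
- iced_cookie: Round biscuit with white icing, 72 mm across, 12 mm thick. Bystander.
- green_cookie: Round biscuit with green icing, 64 mm across, 12 mm thick. Bystander.
- cookie_stack: Stack of plain biscuits in one piece, 80 mm across, 44 mm high. Bystander.
- color_jar: Small amber colour jar with white cap, 48 mm across, 60 mm high. Bystander.
- spatula: Icing spatula lying on the table. Bystander.
Mind the look-alikes: they are no part of the job. What is shaped like the canister but blue or purple is not meant.

How it is judged:
By the outcome, as a careful person would: the job done as asked, in the order asked, and still so for the second after the job is handed in, with the robot touching nothing.
It also fails if it takes over 67 s, if anything falls off the work surface, if the arm or the gripper's body presses on something with over 40 N, if the wrist force passes 120 N, or if a joint passes its speed limit or range.

ROBOT

A 6-joint arm with a two-finger parallel gripper is mounted at the origin on the work surface. World frame = base frame: x ahead of the robot, y to its left, z up, the work surface at z = 0. Lengths are in mm, angles in rad, forces in N, time in s.
With the tool pointing down it reaches from about 400 to 825 mm from the base axis. Payload 7 kg.
Tool frame: the origin (TCP) lies at the very end of the fingers, on their centre line; the grasp point (between the pads) lies 19 mm behind it; z points along the fingers, y is the direction in which the jaws open and shut (so a half turn about z gives the same grasp; the last joint's range is limited). The gripper opens to 88 mm and grips with 3 to 60 N. Pads are 19 mm wide; open, the fingers measure 130 mm over their backs; the gripper's body (78 mm by 193 mm) begins 47 mm behind the grasp point.
Start: joints at [1.528, 0.359, 0.012, 0, -1.224, -0.288], TCP at [219.248, 638.377, 226.561] pointing down, gripper open.
Joint ranges: [-3.07, 3.07], [-1.43, 2.12], [-1.02, 1.25], [-3.03, 1.67], [-3.05, -0], [-3.03, 3.03]. Speed limits (rad/s): [2.39, 2.39, 3.01, 3.14, 3.14, 3.14].

INTERFACE

Orientations are given as a unit quaternion [x, y, z, w].
In Python, from plant import bot gives the robot as it stands. Calls block until the motion is done:
- bot.move_ptp(position, orientation): joint-space move of the TCP to a pose.
- bot.line_to(position, velocity=150, ori=None): straight line of the TCP; ori=None keeps the orientation; velocity is the mean speed in mm/s.
- bot.move_joints(angles): joint-space move.
- bot.move_gripper(opening, force=None): finger opening in mm; force is the grip in N (None keeps the last); returns when the fingers have stopped.
- bot.pause(seconds).
- bot.solve_ik(position, orientation): joint angles nearest the present ones, or None.
- bot.read_state(): the state.
- bot.camera(name): name is "side" or "top" or "wrist"; returns the picture (480x640x3 uint8, red, green, blue); there is no depth.
- bot.get_calibration(name): a dict with "fx", "fy", "cx", "cy" (pixels), "view" (4x4, takes a point from world to camera coordinates); the wrist camera has in their place "T_tool_cam" (4x4, takes a point from camera to tool coordinates, whose origin is the TCP and whose axes are the flange's). Camera axes: x right, y up, looking along -z (the intrinsics and any distortion apply to the point x, -y, -z); pixel columns grow to the right and rows downward; lengths in mm; the calibration is good to about 2 mm. A picture is of the moment at which its call begins: read the wrist's pose just before it. get_calibration takes no time and is no camera call.
A pose or a line that the arm cannot do raises bot.Unreachable and nothing moves.
- bot.close_job(): hands the job in, once; it reports no verdict.
The state is a dict: "t": time; "joint_pos": joint angles; "qvel": joint speeds; "tau": joint torques, N m; "tcp_pos": TCP position; "eef_rot": TCP orientation; "contact_force": force on the tool from outside, world axes, zero at the start; "moment": the same for the moment, N m; "width": finger opening in mm.
Only numpy, scipy, OpenCV 4.12 (cv2) and the standard library are available. Lean on these libraries where they do the work, as an engineer would, in place of code of your own. Each camera call takes 0.05 s, during which the arm holds its last target. There are 200 camera calls.

## Working session

There is one attempt and no reset: what is moved stays moved. The work goes in short steps, each a Python script; the robot and the scene stay as the last script left them, time stands still between calls to the robot, and variables do not carry over. Pictures are saved under pics/ and viewed, about 8 in all and at most 12, crops included, and the job is handed in when it is done.

```bash
ls; mkdir -p pics; python3 - <<'E'
from plant import bot
import cv2,numpy as np
for n in("top","side"):
    im=bot.camera(n); cv2.imwrite(f"pics/{n}0.png",im[...,::-1])
    print(n,bot.get_calibration(n))
print(bot.get_calibration("wrist"),bot.read_state())
E
```

```text
pics
top {'fx': 527.9554103447547, 'fy': 527.9554103447547, 'cx': 319.19924950767074, 'cy': 244.54723779165178, 'view': array([[-1.86444018e-02, -9.99730226e-01,  1.38513954e-02,
         7.43145252e+00],
       [ 9.96215496e-01, -1.73989725e-02,  8.51584479e-02,
        -5.76349575e+02],
       [-8.48944743e-02,  1.53867030e-02,  9.96271137e-01,
        -1.29941604e+03],
       [ 0.00000000e+00,  0.00000000e+00,  0.00000000e+00,
         1.00000000e+00]])}
side {'fx': 590.5418455533277, 'fy': 590.5418455533277, 'cx': 322.10515507300613, 'cy': 243.44131475680882, 'view': array([[-9.92612616e-01, -1.19981648e-01,  1.80166029e-02,
         5.81071814e+02],
       [ 7.68906737e-02, -5.07224346e-01,  8.58377124e-01,
        -1.07720916e+02],
       [-9.38510425e-02,  8.53421271e-01,  5.12702755e-01,
        -1.42554622e+03],
       [ 0.00000000e+00,  0.00000000e+00,  0.00000000e+00,
         1.00000000e+00]])}
{'fx': 400.4949990344476, 'fy': 400.4949990344476, 'cx': 321.7079100264763, 'cy': 245.13834937870976, 'T_tool_cam': array([[ 8.71124205e-06,  9.66394907e-01,  2.57062022e-01,
     
[... 259 characters left out ...]
1.00000000e+00]])} {'t': 0.1, 'joint_pos': array([ 1.52809499e+00,  3.59327324e-01,  1.11675388e-02, -2.98136825e-04,
       -1.22406554e+00, -2.88129192e-01]), 'qvel': array([ 0.00015231, -0.00063911,  0.00330208,  0.00057437, -0.00044254,
       -0.00271409]), 'tau': array([-4.60694446e-04, -5.84163129e+01,  2.93756765e+01,  7.01560244e+00,
        1.02333233e-02, -4.50303014e-05]), 'tcp_pos': array([219.12899801, 638.0019768 , 225.71785624]), 'eef_rot': array([ 9.86341442e-01, -1.64711960e-01, -5.16480756e-05,  7.26280674e-04]), 'contact_force': array([ 0.69984242, -0.21119603,  0.3007493 ]), 'moment': array([ 4.87467693e-03, -2.89317968e-03, -6.81110000e-05]), 'width': 87.71090118819073}
```

View pics/top0.png

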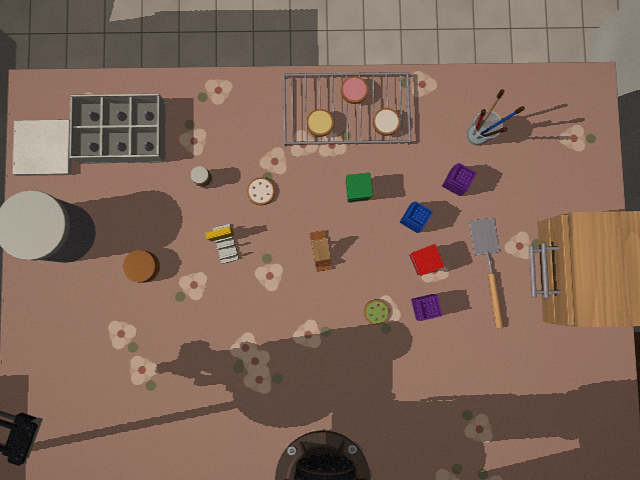

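View pics/side0.png

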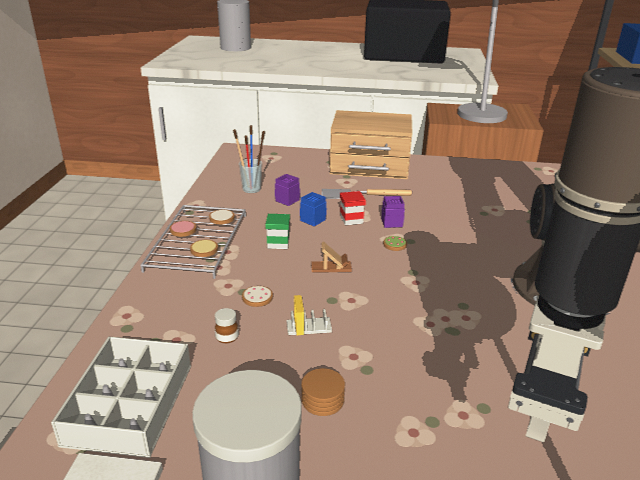

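Top view: the only red cap is at (427,260). The look-alikes are blue (416,217) and purple (427,307) and (459,179), and the green tin is at (359,187). The prop is at (320,250), and the rack at (226,243) has the yellow cap in its rear slot. I'll get rough positions from the top view, then take wrist close-ups of all three.

```bash
cat > h.py <<'E'
import numpy as np, cv2
from plant import bot
from scipy.spatial.transform import Rotation as R
def ray(cal,px,T=None):
    if T is None: T=np.linalg.inv(cal["view"])
    d=np.array([(px[0]-cal["cx"])/cal["fx"],-(px[1]-cal["cy"])/cal["fy"],-1])
    return T[:3,3],T[:3,:3]@d
def onz(cal,px,z,T=None):
    o,d=ray(cal,px,T); return o+d*(z-o[2])/d[2]
def proj(cal,p,T=None):
    V=cal["view"] if T is None else np.linalg.inv(T)
    c=V[:3,:3]@np.asarray(p)+V[:3,3]
    return np.array([cal["cx"]-cal["fx"]*c[0]/c[2],cal["cy"]+cal["fy"]*c[1]/c[2]])
def wristT():
    s=bot.read_state(); T=np.eye(4); T[:3,:3]=R.from_quat(s["eef_rot"]).as_matrix(); T[:3,3]=s["tcp_pos"]
    return T@bot.get_calibration("wrist")["T_tool_cam"]
def quat(a,tilt=0):
    """yaw a: tool x=(cos a,sin a), y=(sin a,-cos a); tilt>0 swings tool z from down towards +x(yaw a)"""
    return (R.from_euler('z',a)*R.from_euler('y',-tilt)*R.from_euler('x',np.pi)).as_quat()
def wshot(name):
    T=wristT(); im=bot.camera("wrist"); cv2.imwrite(f"pics/{name}.png",im[...,::-1]); np.save(f"pics/{name}.npy",T); return im,T
E
python3 - <<'E'
from h import *
cal=bot.get_calibration("top")
print(R.from_quat(quat(0,.785)).as_matrix().round(2))
P={}
for n,px,z in(("cap",(427,260),77),("prop",(320,251),40),("rack",(224,245),20),("tin",(359,187),76),("purple",(427,307),76),("blue",(416,217),76)):
    P[n]=onz(cal,px,z); print(n,P[n].round())
mos=[]
for n,z in(("cap",190),("prop",190),("rack",170)):
    p=P[n].copy(); p[2]=z; 
    try: bot.move_ptp(p,quat(np.arctan2(p[1],p[0])*0))
    except Exception as e: print(n,repr(e)); continue
    bot.pause(.2); im,T=wshot("w_"+n); mos.append(im[70:370+50,120:520])
    print(n,bot.read_state()["t"],bot.read_state()["tcp_pos"].round(1),bot.read_state()["joint_pos"].round(2))
while len(mos)<4: mos.append(mos[0]*0)
m=np.vstack([np.hstack([mos[0][:300],mos[1][:300]]),np.hstack([mos[2][:300],mos[3][:300]])])
cv2.imwrite("pics/mos.png",m[...,::-1])
E
```

```text
[[ 0.71 -0.    0.71]
 [ 0.   -1.   -0.  ]
 [ 0.71  0.   -0.71]]
cap [ 530. -261.   77.]
prop [559.  -4.  40.]
rack [580. 236.  20.]
tin [ 711. -102.   76.]
purple [ 418. -257.   76.]
blue [ 635. -238.   76.]
cap 3.675 [ 530.2 -260.8  190. ] [-0.13  0.25 -0.23 -0.   -1.09  1.7 ]
prop 4.9333 [559.   -5.6 189.9] [ 0.34  0.2  -0.3   0.   -1.07  1.23]
rack 6.1417 [580.1 234.8 170.3] [ 0.7   0.32 -0.18  0.   -1.07  0.87]
```

View pics/mos.png

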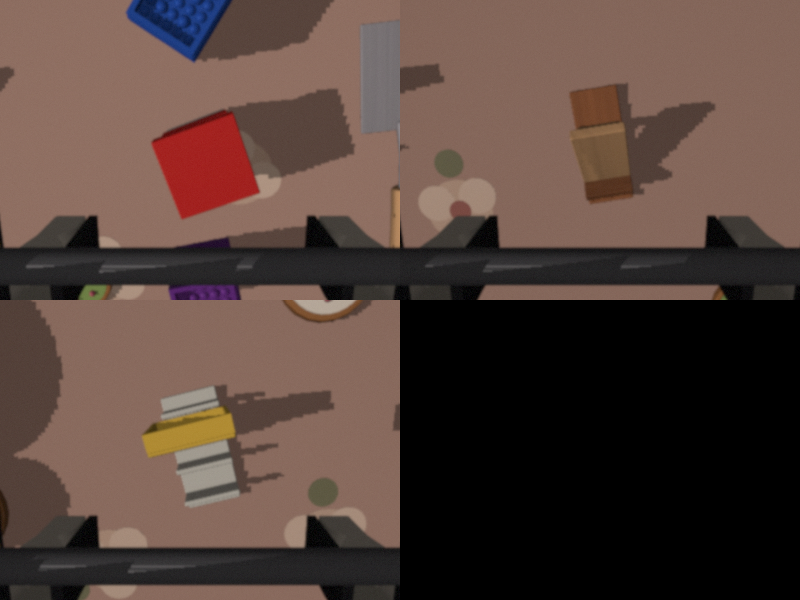

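The mosaic shows the red cap's top (corners near wrist pixels (274,214), (352,184), (379,262), (302,287)), with blue ahead and purple behind. The prop's lip is nearest the robot and its board rises away. The rack's yellow cap is in the rear slot and the front slot is empty. I'll enlarge the prop and rack for exact corners and fit the cap by mask.

```bash
python3 - <<'E'
from h import *
cal=bot.get_calibration("wrist")
im=cv2.imread("pics/w_cap.png"); T=np.load("pics/w_cap.npy")
b,g,r=[im[...,i].astype(int) for i in range(3)]
print("red levels", [im[y,x].tolist() for x,y in((330,230),(279,222),(310,192))])
for thr in(110,150,170):
    m=((r>thr)&(g<70)&(b<70)).astype(np.uint8)
    c=max(cv2.findContours(m,0,2)[0],key=cv2.contourArea)
    pts=np.array([onz(cal,p[0],77,T)[:2] for p in c],np.float32)
    print(thr,cv2.minAreaRect(pts),cv2.approxPolyDP(c,6,True)[:,0].tolist())
a=cv2.resize(cv2.imread("pics/w_prop.png")[148:283,270:370],None,fx=4,fy=4,interpolation=2)
d=cv2.resize(cv2.imread("pics/w_rack.png")[148:283,265:365],None,fx=4,fy=4,interpolation=2)
cv2.imwrite("pics/zoom.png",np.hstack([a,d]))
E
```

```text
red levels [[32, 35, 163], [31, 33, 163], [57, 61, 91]]
110 ((533.2964477539062, -264.529541015625), (59.87409210205078, 59.454402923583984), 19.94117546081543) [[352, 183], [272, 211], [302, 288], [378, 262]]
150 ((532.5919189453125, -264.16888427734375), (58.381595611572266, 58.29568099975586), 19.941179275512695) [[351, 185], [272, 213], [302, 288], [378, 262]]Traceback (most recent call last):
  File "<stdin>", line 8, in <module>
ValueError: max() iterable argument is empty
```

```bash
python3 - <<'E'
from h import *
a=cv2.resize(cv2.imread("pics/w_prop.png")[148:283,270:370],None,fx=4,fy=4,interpolation=2)
d=cv2.resize(cv2.imread("pics/w_rack.png")[148:283,265:365],None,fx=4,fy=4,interpolation=2)
cv2.imwrite("pics/zoom.png",np.hstack([a,d]))
E
```

```text
(no output)
```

View pics/zoom.png

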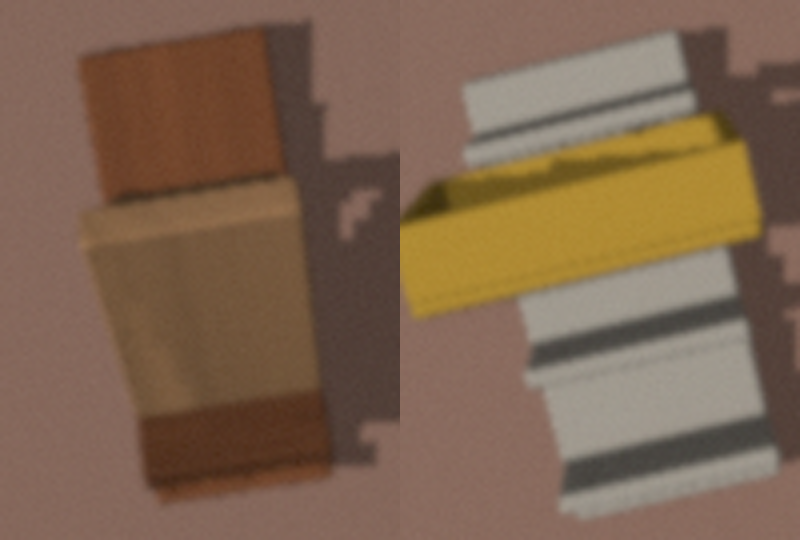

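```bash
python3 - <<'E'
from h import *
cal=bot.get_calibration("wrist")
def pts(name,ox,oy,L):
    T=np.load(f"pics/{name}.npy")
    for lab,a,b,z in L:
        A,B=[onz(cal,(ox+(p[0]-1.5)/4,oy+(p[1]-1.5)/4),z,T)[:2] for p in(a,b)]
        d=A-B; print(lab,"len %.1f mid"%np.hypot(*d),((A+B)/2).round(1),"yaw of x-axis %.1f"%np.degrees(np.arctan2(-d[0],d[1])))
pts("w_prop",270,148,[("board top",(88,245),(300,212),67),("base rear",(80,58),(268,28),8),("base front",(160,505),(332,472),8)])
pts("w_rack",265-100,148,[("base rear",(463,86),(680,32),8),("base front",(582,518),(777,478),8),("front wall front",(560,512),(778,472),32),("mid wall front",(527,385),(748,340),32)])
# masks for white parts & prop: side boundaries
im=cv2.imread("pics/w_rack.png").astype(int); sub=im[148:283,265:365]
w=(sub.min(2)>140)
for y in range(4,135,6):
    xs=np.where(w[y])[0]; print(y,xs.min() if len(xs) else None,xs.max() if len(xs) else None,end=" | ")
E
```

```text
board top len 37.8 mid [583.1  -3.8] yaw of x-axis 8.8
base rear len 39.4 mid [612.4   0.7] yaw of x-axis 8.8
base front len 39.0 mid [515.2 -14.6] yaw of x-axis 11.3
base rear len 43.8 mid [631.4 245.2] yaw of x-axis 13.6
base front len 41.9 mid [540.9 223.5] yaw of x-axis 12.1
front wall front len 43.1 mid [550.2 226.3] yaw of x-axis 10.8
mid wall front len 42.9 mid [576.2 232.4] yaw of x-axis 11.8
4 None None | 10 65 67 | 16 41 68 | 22 18 53 | 28 18 62 | 34 32 36 | 40 None None | 46 None None | 52 None None | 58 None None | 64 78 79 | 70 53 81 | 76 31 63 | 82 33 84 | 88 57 85 | 94 35 86 | 100 38 88 | 106 39 67 | 112 41 43 | 118 74 75 | 124 49 52 | 130 None None |
```

Measurements agree with the given sizes. The rack's base is 93 mm long and its walls land where predicted, centre (586,234), yaw 13.4°. The prop's base is 98 mm long, centre (563.8,-7), yaw 8.9°. The cap is about 59 mm square at (532.9,-264.4), yaw 19.9°. Now I'll pick it up.

```bash
cat >> h.py <<'E'
CAP=np.array([532.9,-264.4,69]);CAPA=np.radians(19.9)
PROP=np.array([563.8,-7.0,0]);PA=np.radians(8.9)
RACK=np.array([586.1,234.4,0]);RA=np.radians(13.4)
def loc(o,a,p): return o+R.from_euler('z',a).apply(p)
SEAT=loc(PROP,PA,[-9.5,0,49]); SLOT=loc(RACK,RA,[-22,0,8])
def tz(a,tilt): return R.from_quat(quat(a,tilt)).apply([0,0,1])
def tcp(c,a,tilt): return c+19*tz(a,tilt)
def st(l=""):
    s=bot.read_state(); print(l,"t%.1f"%s["t"],"tcp",s["tcp_pos"].round(1),"F",s["contact_force"].round(1),"w %.1f"%s["width"]); return s
E
python3 - <<'E'
from h import *
T45=np.pi/4
# reach checks first
for c,a,t in((SEAT,PA,T45),(SEAT+[0,0,60],PA,T45),(SEAT,PA,0),(SLOT+[0,0,30],RA,T45),(SLOT+[0,0,100],RA,T45)):
    q=bot.solve_ik(tcp(c,a,t),quat(a,t)); print(None if q is None else np.round(q,2))
print(SEAT.round(1),SLOT.round(1))
g=tcp(CAP,CAPA,0); q=quat(CAPA)
bot.move_ptp(g+[0,0,75],q); st("above")
bot.line_to(g,90); st("down")
bot.move_gripper(50,10); s=st("grip")
if 57<s["width"]<63:
    bot.line_to(g+[0,0,25],60); bot.line_to(g+[0,0,110],150); st("lift")
    im=bot.camera("side"); cv2.imwrite("pics/side1.png",cv2.resize(im[120:320,230:450],None,fx=3,fy=3)[...,::-1])
E
```

```text
[-0.26  0.26 -0.62 -1.73 -0.29 -2.68]
None
[ 0.34  0.37 -0.49  0.   -0.71  1.39]
[-0.02  0.39 -0.84 -2.73 -0.46 -1.76]
None
[554.4  -8.5  49. ] [564.7 229.3   8. ]
above t8.0 tcp [ 533.4 -263.8  125.1] F [ 0.8  0.2 -0.5] w 87.8
down t9.0 tcp [ 533.4 -264.5   50.5] F [ 0.2 -0.9  0.4] w 87.6
grip t9.5 tcp [ 533.  -264.4   50.2] F [-1.   0.3  2.2] w 59.9
lift t10.8 tcp [ 532.3 -264.1  159. ] F [ 0.2 -0.7 -0.4] w 60.2
```

View pics/side1.png

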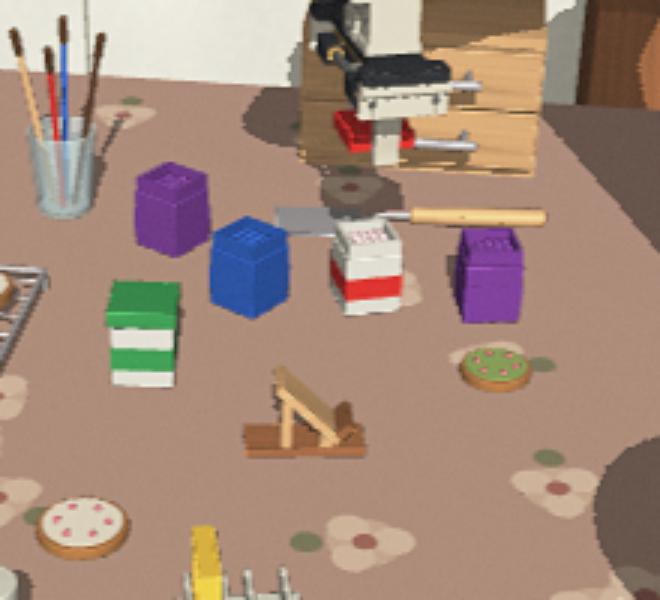

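The cap is held (width 60) and the canister stands open at about (365,265) in the crop, undisturbed. A 45° forward tilt is close to the wrist's limits, so I'll scan the IK over tilts before moving.

```bash
python3 - <<'E'
from h import *
D=np.pi/180
def chk(n,c,a,tl):
    for da in(0,np.pi):
        o=[]
        for t in tl:
            tt=t*D if da==0 else -t*D
            q=bot.solve_ik(tcp(c,a,t*D),quat(a+da,tt)); o.append(f"{t}:"+("None" if q is None else str(np.round(q,2).tolist())))
        print(n,"flip" if da else "",*o,sep="\n   ")
chk("seat",SEAT,PA,(45,35,25,15)); chk("seat+40",SEAT+[0,0,40],PA,(45,35,25))
chk("regrasp",SEAT,PA,(-45,-35)); chk("regrasp+off",SEAT+np.array([50,8,50]),PA,(-45,-35))
chk("rack",SLOT+[0,0,30],RA,(0,10,20)); chk("rack+80",SLOT+[0,0,110],RA,(0,10))
chk("cap",CAP+[0,0,0],CAPA,(-30,-20))
E
```

```text
seat
   
   45:[-0.26, 0.26, -0.62, -1.73, -0.29, -2.68]
   35:None
   25:None
   15:[0.37, 0.27, -0.78, 0.21, -0.27, 1.16]
seat
   flip
   45:[-0.26, 0.26, -0.62, -1.73, -0.29, 0.46]
   35:None
   25:None
   15:[0.37, 0.27, -0.78, 0.21, -0.27, -1.98]
seat+40
   
   45:[0.06, 0.15, -0.61, -1.23, -0.07, 2.86]
   35:None
   25:None
seat+40
   flip
   45:[0.06, 0.15, -0.61, -1.23, -0.07, -0.28]
   35:None
   25:None
regrasp
   
   -45:[0.28, 0.81, 0.12, -0.09, -1.66, 1.48]
   -35:[0.29, 0.71, -0.0, -0.08, -1.47, 1.47]
regrasp
   flip
   -45:[0.28, 0.81, 0.12, -0.09, -1.66, -1.67]
   -35:[0.29, 0.71, -0.0, -0.08, -1.47, -1.67]
regrasp+off
   
   -45:[0.27, 0.83, 0.29, -0.08, -1.81, 1.47]
   -35:[0.28, 0.72, 0.17, -0.07, -1.62, 1.47]
regrasp+off
   flip
   -45:[0.27, 0.83, 0.29, -0.08, -1.81, -1.67]
   -35:[0.28, 0.72, 0.17, -0.07, -1.62, -1.67]
rack
   
   0:[0.71, 0.46, -0.37, 0.0, -0.74, 1.1]
   10:[0.75, 0.39, -0.6, 0.2, -0.44, 0.87]
   20:None
rack
   flip
   0:[0.71, 0.46, -0.37, -0.0, -0.74, -2.04]
   10:[0.75, 0.39, -0.6, 0.2, -0.44, -2.27]
   20:None
rack+80
   
   0:[0.71, 0.36, -0.3, 0.0, -0.91, 1.1]
   10:[0.76, 0.28, -0.5, 0.14, -0.65, 0.94]
rack+80
   flip
   0:[0.71, 0.36, -0.3, -0.0, -0.91, -2.04]
   10:[0.76, 0.28, -0.5, 0.14, -0.65, -2.2]
cap
   
   -30:[-0.02, 0.63, -0.16, 0.19, -1.28, 1.84]
   -20:[-0.05, 0.54, -0.24, 0.15, -1.11, 1.88]
cap
   flip
   -30:[-0.02, 0.63, -0.16, 0.19, -1.28, -1.3]
   -20:[-0.05, 0.54, -0.24, 0.15, -1.11, -1.26]
```

A 15° tilt at the seat solves easily, but 45° sits on a wrist singularity. So I'll put the cap back on its neck, re-grip it with the tool tilted 35° back, and seat it on the prop with only about 10° of forward tilt.

```bash
python3 - <<'E'
from h import *
D=np.pi/180
g=tcp(CAP,CAPA,0)
tp=-35*D; gp=tcp(CAP,CAPA,tp); qp=quat(CAPA,tp); b=-55*tz(CAPA,tp)
for p,q in((gp,qp),(gp+b,qp),(gp+[0,0,80],qp),(tcp(SEAT,PA,10*D),quat(PA,10*D)),(tcp(SEAT,PA,10*D)+[0,0,60],quat(PA,10*D))):
    assert bot.solve_ik(p,q) is not None,p
bot.line_to(g+[0,0,25],150); bot.line_to(g+[0,0,0.5],30); st("back")
bot.move_gripper(85,10); st("open")
bot.line_to(g+[0,0,60],150)
bot.move_ptp(gp+b,qp); bot.line_to(gp,80); st("tilted in")
bot.move_gripper(50,12); s=st("grip")
if 57<s["width"]<63:
    bot.line_to(gp+[0,0,25],60); bot.line_to(gp+[0,0,80],150); st("lift")
    bot.move_ptp(tcp(SEAT,PA,10*D)+[0,0,60],quat(PA,10*D)); st("pre-seat")
    im=bot.camera("side"); cv2.imwrite("pics/side2.png",cv2.resize(im[120:320,230:450],None,fx=3,fy=3)[...,::-1])
E
```

```text
back t12.5 tcp [ 533.  -264.4   50.4] F [-0.8  0.4 -0.1] w 60.1
open t13.2 tcp [ 532.9 -264.4   50.5] F [-0.5 -0.6 -0.8] w 85.0
tilted in t15.2 tcp [ 523.1 -268.2   53.8] F [ 0.2 -0.5  0.1] w 84.9
grip t15.7 tcp [ 522.8 -268.    53.5] F [-0.8  1.   1.1] w 59.8
lift t16.8 tcp [ 522.5 -268.   133.3] F [-0.1  0.  -0.4] w 60.2
pre-seat t17.8 tcp [557.9  -8.3  90. ] F [ 0.6 -0.2 -0.7] w 60.1
```

View pics/side2.png

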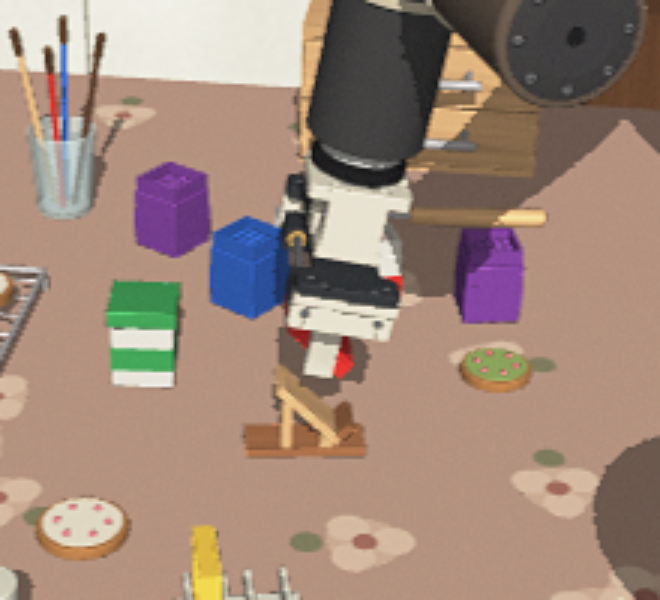

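The cap hangs parallel to the board, about 60 mm above it. Next I lower it with force checks, release and look.

```bash
python3 - <<'E'
from h import *
D=np.pi/180; G=tcp(SEAT,PA,10*D)
F=lambda: np.mean([bot.read_state()["contact_force"] for _ in range(3)],0)
bot.line_to(G+[0,0,10],70); bot.pause(.1); f0=F()
for h in(6,4,3,2,1.2,.5,-.2,-.9,-1.6,-2.3,-3):
    bot.line_to(G+[0,0,h],20); f=F()-f0; print(h,f.round(1),bot.read_state()["tcp_pos"].round(1))
    if np.linalg.norm(f)>4: break
bot.move_gripper(74,12); st("released")
bot.line_to(bot.read_state()["tcp_pos"]-70*tz(PA,10*D),120)
bot.move_ptp(tcp(SEAT,PA,0)+[0,0,140],quat(PA)); bot.pause(.15); wshot("w_seat")
s=bot.camera("side"); cv2.imwrite("pics/s3.png",s[...,::-1]); st()
a=cv2.resize(cv2.imread("pics/w_seat.png")[130:330,250:400],None,fx=2.66,fy=3); d=cv2.resize(cv2.imread("pics/s3.png")[220:300,290:370],(400,400)); d=cv2.copyMakeBorder(d,0,200,0,0,0)
cv2.imwrite("pics/seat.png",np.hstack([a,d]))
E
```

```text
6 [-0.9 -0.1  0.8] [557.6  -8.   36.2]
4 [-0.1 -0.4  1.2] [557.6  -8.   34.1]
3 [-1.1  0.   1.1] [557.6  -8.   33.2]
2 [-0.3 -0.3  0.7] [557.6  -8.   32.2]
1.2 [-1.5 -0.1  0.9] [557.6  -8.   31.4]
0.5 [-0.5 -0.6  0.9] [557.8  -7.9  30.8]
-0.2 [-3.1 -0.5  7.8] [558.   -7.9  30.7]
released t21.2 tcp [557.6  -8.   30. ] F [-0.4  0.3  0.3] w 74.1
 t22.7 tcp [553.4  -8.8 168.9] F [-0.3  0.1  0. ] w 73.9
```

View pics/seat.png

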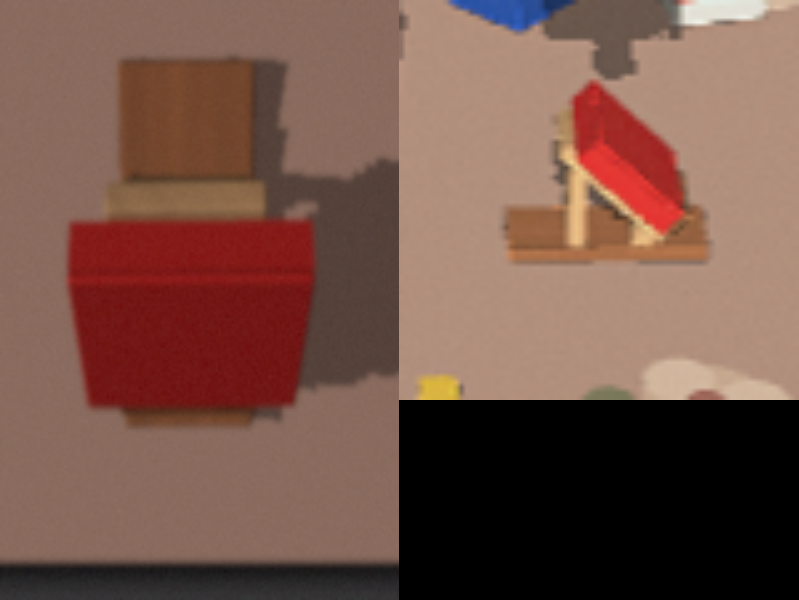

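The cap lies flat and square on the board against the lip. Its mid-line is column 191, against 185–188 for the board and base, which is about 1 mm off. I'll check its upper edge numerically, then re-grip it along the board (tool tilted 45° back) and carry it upright to the rack.

```bash
python3 - <<'E'
from h import *
D=np.pi/180; cal=bot.get_calibration("wrist"); T=np.load("pics/w_seat.npy")
inv=lambda p:R.from_euler('z',-PA).apply(p-PROP)
E=[inv(onz(cal,(250+(x-1)/2.66,130+(y-1)/3),75.9,T)) for x,y in((70,278),(313,273))]
E2=[inv(onz(cal,(250+(x-1)/2.66,130+(y-1)/3),33.4,T)) for x,y in((89,407),(295,405))]
print("upper edge, want x 6.1 y±30:",np.round(E,1).tolist(),"lower, want x -36.4:",np.round(E2,1).tolist())
dy=np.mean([e[1] for e in E]); dx=np.clip(np.mean([e[0] for e in E])-6.1,-1.5,1.5)
A=PA+np.pi; t=45*D; u=-tz(A,t); q=quat(A,t)
c=loc(PROP,PA,[-9.5,np.clip(dy,-2,2),49])+8*u; g=tcp(c,A,t); print("dy %.1f dx %.1f"%(dy,dx),u.round(2),g.round(1))
assert all(bot.solve_ik(p,k) is not None for p,k in((g,q),(g+60*u,q),(g+[0,0,80],q),(tcp(SLOT+[0,0,38],RA,0),quat(RA+np.pi)),(tcp(SLOT+[0,0,118],RA,0),quat(RA+np.pi))))
bot.move_gripper(82); bot.move_ptp(g+60*u,q); st("pre")
bot.line_to(g,60); st("in")
bot.move_gripper(50,12); s=st("grip")
if 57<s["width"]<63:
    bot.line_to(g+[0,0,20],50); bot.line_to(g+[0,0,80],150)
    bot.move_ptp(tcp(SLOT+[0,0,118],RA,0),quat(RA+np.pi)); bot.pause(.15); st("above rack")
    wshot("w_r"); sd=bot.camera("side"); 
    a=cv2.resize(cv2.imread("pics/w_r.png")[100:460,150:510],(400,400)); d=cv2.resize(sd[220:360,240:380],(400,400))[...,::-1]
    cv2.imwrite("pics/rk.png",np.hstack([a,d]))
E
```

```text
upper edge, want x 6.1 y±30: [[6.6, 28.3, 75.9], [7.7, -29.7, 75.9]] lower, want x -36.4: [[-35.8, 28.7, 33.4], [-35.3, -30.5, 33.4]]
dy -0.7 dx 1.0 [0.7  0.11 0.71] [546.8 -10.4  41.2]
pre t25.7 tcp [588.8  -3.8  83.9] F [-0.5  0.1  0.4] w 82.1
in t26.9 tcp [547.2 -10.4  41.4] F [-0.1  0.2 -0.2] w 82.1
grip t27.4 tcp [546.9 -10.3  41.3] F [0.9 0.5 0.2] w 60.1
above rack t29.5 tcp [565.2 228.  105.7] F [ 0.6  0.2 -0.8] w 60.0
```

View pics/rk.png

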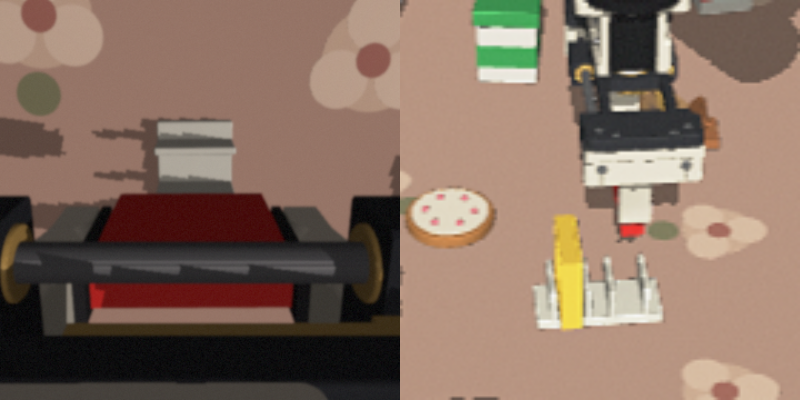

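```bash
python3 - <<'E'
from h import *
cal=bot.get_calibration("wrist"); T=np.load("pics/w_r.npy"); im=cv2.imread("pics/w_r.png").astype(int)
inv=lambda p:R.from_euler('z',-RA).apply(p-RACK)
pz=bot.read_state()["tcp_pos"][2]; zb=pz+19-8-30
px=lambda x,y:(150+(x+.5)*.9-.5,100+(y+.5)*.9-.5)
# sub-pixel rows of red lower edge
red=(im[...,2]>70)&(im[...,1]<45)
for x in(290,310,330,350,370):
    ys=np.where(red[:300,x])[0]; print(x,ys.min(),inv(onz(cal,(x,ys.min()-.5),zb,T)).round(1))
print("upper edge",[inv(onz(cal,px(*p),zb+60,T)).round(1).tolist() for p in((90,306),(295,306))])
print("lower corners",[inv(onz(cal,px(*p),zb,T)).round(1).tolist() for p in((121,195),(266,195))])
print("wall near edge?",[inv(onz(cal,px(*p),32,T)).round(1).tolist() for p in((157,152),(235,152),(157,123),(235,123),(157,147),(235,147))])
print("base", [inv(onz(cal,px(*p),8,T)).round(1).tolist() for p in((157,123),(231,123))])
print("tcp local",inv(bot.read_state()["tcp_pos"]).round(1))
E
```

```text
290 274 [-30.5 -16.7  86.9]
310 274 [-30.4  -7.4  86.9]
330 275 [-29.9   1.8  86.9]
350 277 [-28.9  11.1  86.9]
370 275 [-29.9  20.4  86.9]
upper edge [[-15.7, -31.7, 146.9], [-15.7, 28.8, 146.9]]
lower corners [[-29.5, -31.2, 86.9], [-29.4, 29.4, 86.9]]
wall near edge? [[-34.7, -20.2, 32.0], [-34.6, 21.5, 32.0], [-50.4, -19.9, 32.0], [-50.3, 21.1, 32.0], [-37.4, -20.1, 32.0], [-37.4, 21.4, 32.0]]
base [[-46.2, -21.7, 8.0], [-46.1, 21.2, 8.0]]
tcp local [-21.8  -1.2 105.9]
```

The cap's lower edge is at local x -29.7 (wanted -30), so it is centred in the slot, whose walls lie at ±11 from there. It is 1 mm off in y, which I'll correct. Then I lower it with force checks.

```bash
python3 - <<'E'
from h import *
F=lambda: np.mean([bot.read_state()["contact_force"] for _ in range(3)],0)
G=loc(RACK,RA,[-22,1,27])
bot.line_to(G+[0,0,35],100); bot.pause(.1); f0=F(); ok=True
for h in(25,18,12,7,4,2.5,1.5,.8,.1,-.6,-1.3,-2,-2.7):
    bot.line_to(G+[0,0,h],30 if h>3 else 15); f=F()-f0; print(h,f.round(1),bot.read_state()["tcp_pos"].round(1))
    if np.linalg.norm(f)>4:
        ok=h<4; break
st("down")
if ok:
    bot.move_gripper(76,12); st("open")
    bot.line_to(bot.read_state()["tcp_pos"]+[0,0,110],120); 
    bot.move_ptp(loc(RACK,RA,[-140,0,230]),quat(RA+np.pi)); bot.pause(.3); st("clear")
sd=bot.camera("side"); tp=bot.camera("top")
cv2.imwrite("pics/s5.png",sd[...,::-1]);cv2.imwrite("pics/t5.png",tp[...,::-1])
a=cv2.resize(sd[180:360,220:420],(600,540))[...,::-1]; d=cv2.resize(tp[205:275,195:255],(200,233))[...,::-1]
d=cv2.copyMakeBorder(d,0,540-233,0,0,0); cv2.imwrite("pics/end.png",np.hstack([a,d]))
E
```

```text
25 [-0.9 -0.4 -0.5] [564.4 230.2  51.8]
18 [-0.3 -1.4  0.8] [564.3 230.1  44.7]
12 [-0.6 -0.8  0.5] [564.3 230.1  38.7]
7 [ 0.3 -1.3  0.1] [564.3 230.2  33.7]
4 [-0.8 -1.2  0.5] [564.3 230.2  30.8]
2.5 [-1.  -0.9 -0.2] [564.4 230.2  29.4]
1.5 [-0.9 -1.4 -0.2] [564.5 230.2  28.4]
0.8 [-0.3 -0.5 -0.5] [564.4 230.3  27.7]
0.1 [-2.2 -1.   3.9] [564.6 230.3  27.4]
down t33.1 tcp [564.6 230.3  27.4] F [-1.5 -0.1  3.5] w 60.0
open t33.7 tcp [564.5 230.3  27. ] F [-0.5 -0.  -0.1] w 76.0
clear t35.7 tcp [450.1 201.9 228.9] F [-0.1  0.1  0. ] w 76.2
```

View pics/end.png

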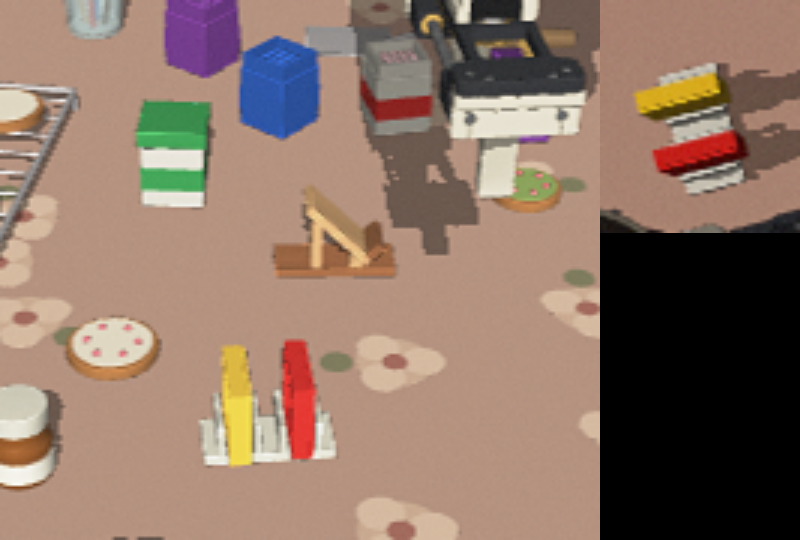

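The red cap stands on edge in the front slot next to the yellow cap, with the gripper clear. The canister's foot is at about (352,224) in the side picture, the same as before. Handing in.

```bash
python3 - <<'E'
from h import *
st("before close"); print(bot.close_job())
E
```

```text
before close t35.8 tcp [450.1 201.8 229.2] F [-0.1  0.8 -0.6] w 76.1
the job is handed in; nothing more can be done
None
```

The red cap went from the canister to the prop and then on edge into the rack's front slot, and I handed the job in at 35.8 s of the 67 s allowed. I don't have a verdict, since handing in reports none.

- **Lift:** I gripped the cap from above and lifted it. The 45° tilt needed at the prop would have put the wrist near a singularity. So I set the cap back on the canister's neck, re-gripped it with the tool tilted 35° back, and lifted it again.
- **Prop:** I lowered it onto the prop until contact (about 8 N) and let go. The wrist picture showed it square and against the lip, within about 1–1.5 mm of nominal along the slope and about 1 mm off centre sideways.
- **Rack:** I took it again with the tool along the board, 55° from the earlier grip. I centred it over the front slot, lowered it to floor contact (about 4 N) and opened the jaws.
- **Last checks:** The final side and top pictures show the red cap upright in the front slot beside the yellow one. The canister's foot is within about 1 pixel of where it was after the first lift. The other objects in that view look unmoved, judged by eye only. The gripper is clear and the force reading is near zero.
- **Disagreements:** Small ones only. The tool position read about 1.3 mm off target above the rack, which I corrected before lowering. First contact on the prop came about 0.6 mm higher than calculated.

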